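Mount a blank between the lathe's cup centres

ROBOT

A 6-joint arm with a two-finger parallel gripper is mounted at the origin on the work surface. World frame = base frame: x ahead of the robot, y to its left, z up, the work surface at z = 0. Lengths are in m, angles in rad, forces in N, time in s.
With the tool pointing down it reaches from about 0.35 to 0.975 m from the base axis. Payload 4.9 kg.
Tool frame: the origin (TCP) lies at the very end of the fingers, on their centre line; the grasp point (between the pads) lies 19 mm behind it (manip.tcp_to_grasp is the distance from the TCP to the grasp point, in m); z points along the fingers, y is the direction in which the jaws open and shut (so a half turn about z gives the same grasp; the last joint's range is limited). The gripper opens to 85 mm and grips with 20 to 120 N. Pads are 22 mm wide; open, the fingers measure 114 mm over their backs; the gripper's body (76 mm by 85 mm) begins 54 mm behind the grasp point. The pads swing forward as they close: fully open they stand 13 mm farther back than shut.
Start: joints at [-1.355, 0.053, 1.613, -0, 1.476, -0.119], TCP at [0.205, -0.59, 0.231] pointing down, gripper open.
Joint ranges: [-3.01, 3.01], [-1.01, 2.22], [0.06, 2.58], [-1.02, 4.17], [0.09, 2.62], [-3.14, 3.14]. Speed limits (rad/s): [2.57, 2.57, 3.14, 3.14, 3.14, 3.14].

INTERFACE

Orientations are given as a unit quaternion [w, x, y, z].
In Python, from plant import sensors, cams, job, finder, manip gives the robot as it stands.
- The arm moves only by the shell command python3 -m pendant 'ROWS'. ROWS is JSON, a list of rows, each an object of numbers: "wx", "wy", "wz": the turn, a rotation vector about the tool's x, y, z in degrees; "dx", "dy", "dz": the shift along the tool's x, y, z in m; "hand": the gripper's target within -1 to 1 (fully open at 1, half-way at 0, shut at -1). A call has 1 to 20 rows; each row is the pose to reach, as a shift and turn from the pose commanded when the call began, along the tool's axes at that moment; what a row does not reach only later rows make up. A row lasts 1/12 s, in which the tool goes at most 41.7 mm and 7.16 degrees, less where a joint would pass 70% of its speed; a pose out of reach is approached as far as the arm can. A call with a gripper value outside its range is refused whole. The fingers move at their own pace and stop on an object; the grip force is fixed at half the most. Time passes only in rows, so rows that repeat a pose let the fingers close. It gives the time, the measured TCP pose, the force and the opening at its end, in the units of the state.
- sensors.state(): the state, without advancing time (a new reading comes with each control period).
- cams.grab_frame(name): name is "scene" or "top"; returns (picture, depth): 480x640x3 uint8, red, green, blue; 480x640 float32, m along the optical axis (not along the pixel's ray), 0 where there is no reading.
- cams.calibration(name): a dict with "fov_y" (degrees; the focal length in pixels is half the picture's height over the tangent of half this angle, whatever the lens; pixels are square), "cx", "cy" (the principal point, pixels), "pose" (4x4, takes a point from camera to world coordinates). Camera axes: x right, y down, z forward; pixel columns grow to the right and rows downward; lengths in m; the calibration is good to about 2 mm. A picture is of the moment at which its call begins. calibration takes no time and is no camera call.
- job.job_done(): hands the job in, once; it reports no verdict.
Trained networks look in the newest picture that a camera, given by its name, has taken for a name from the list of things; names that differ only in an ending like _2 or _b are one class to them, and where a whole thing is asked for, a point or a joint stands for the part that bears it (a point fixed in the world has none). Each returns a list of dicts, best first, with "score" (0 to 1); they miss things now and then, are a little off and sometimes report something else, mostly with a low value. They report only what shows in the picture. A call takes as long as a camera call. They do not tell look-alikes from the thing itself.
- finder.look_for(camera, thing): "position" ([x, y, z] in m, in world coordinates, good to about 4 mm: the middle of the surface that is visible of it).
The state is a dict: "time": time; "joint_pos": joint angles; "joint_vel": joint speeds; "joint_efforts": joint torques, N m; "tool_pos": TCP position; "tool_rot": TCP orientation; "contact_force": force on the tool from outside, world axes, zero at the start; "ft_torque": the same for the moment, N m; "gripper_width": opening from 0.0 (shut) to 1.0 (fully open).
Only numpy, scipy, OpenCV 4.12 (cv2) and the standard library are available. Lean on these libraries where they do the work, as an engineer would, in place of code of your own. Each camera call takes 0.05 s, during which the arm holds its last target. There are 200 camera calls.

TASK

Take the long round wood blank from the holder and set it on the lathe's cradle, then slide the tailstock up until the blank is held snugly, seated in both cup centres. After that, swing the tool rest in so that it stands parallel to the blank without touching it. Leave the short offcut, the tin and the brush where they are.

Things in the scene. Friction and masses are not known exactly. Their poses are not given: they have to be found in the camera images.
- lathe: small bench wood lathe with green castings, fixed to the bench. Origin on the bench top, below the lathe's axis, midway between the cup mouths when the blank is clamped. Its y axis runs along the lathe's axis towards the headstock (robot's left), its x axis points away from the robot, z up. The lathe's axis is 125 mm above the bench, bed top at 50 mm. Headstock box: 190 mm high, y +130 to +300 mm
- head_cup (a point): centre of the mouth of the headstock's fixed steel cup centre, which opens towards the tailstock, on the lathe's axis. Both cups are tapered sockets, mouth inner diameter about 42 mm, narrowing to 27 mm over 18 mm of depth, outer diameter 50 mm; a 30 mm blank seats about 14 mm deep
- tail_cup (a point): centre of the mouth of the identical cup on the tailstock, opening towards the headstock; it moves with the tailstock
- cradle (a point): centre of the loading cradle: where the middle of the blank's axis is when it lies centred in the two wooden V saddles (123 mm above the bench, 2 mm under the lathe's axis; the closing cups lift the blank those 2 mm). Saddles are at y +55 and -65 mm of the lathe, each 18 mm long; each V is 40 mm wide at the top, its arms at 45 degrees, their tops 4 mm below the height of the axis of a blank lying in it. A blank in the saddles slides lengthwise freely
- tailstock (a joint): slide of the tailstock along the bed, m, grows towards the headstock; 0 = cup mouths 253.5 mm apart, so mouth gap = 0.2535 - value; starts at 0 to 0.03; the blank is seated in both cups at about 0.082. Slides with about 5 N of friction and stays where it is left
- tail_back (a point): centre of the flat rear face of the tailstock's handwheel (68 mm diameter disc on the lathe's axis, facing away from the headstock): the place to push; 122 mm behind the tail cup's mouth. The handwheel does not turn. Nothing stands behind it on the lathe above the bed
- toolrest (a joint): angle of the tool rest, rad: 0 = parallel to the lathe's axis, positive = its free end swung out towards the robot, starts at 0.4 to 0.75. No stop at 0: it can be pushed on past, into the blank. Turns stiffly (about 0.25 N m) and stays where it is left
- rest_pivot (a point): pivot of the tool rest, at its headstock end, at the height of its top edge (125 mm above the bench), 55 mm in front of the lathe's axis (robot side). The rest is a dark steel bar 190 mm long, 10 mm thick, 30 mm high, on edge; its collar at the pivot is 28 mm in diameter
- rest_end (a point): point on the tool rest's top edge, mid thickness, 160 mm from the pivot (30 mm before the free end): push the bar near here
- blank_center (a point): centre of the long blank, a round wooden rod 30 mm in diameter and 200 mm long, about 0.1 kg; its x axis runs along the rod. It starts lying level in one of the two places of the holder, its centre 45 mm above the bench
- offcut_center (a point): centre of the short offcut, same wood and 30 mm diameter but 110 mm long, in the holder's other place; leave it alone
- holder: plywood holder fixed on the bench, base 120 x 150 x 12 mm, with two parallel pairs of V saddles along its x, 84 mm apart (at y +42 and -42 mm), 18 mm long at x +40 and -40 mm. Origin on the bench under its centre
- tin_center (a point): centre of a small closed metal tin, 60 mm diameter, 50 mm high, on the bench; leave it alone
- brush: hand brush lying on the bench in front of the headstock; leave it alone
Mind the look-alikes: they are no part of the job. What is shaped like the part that bears blank_center but red or turquoise is not meant.

How it is judged:
On the way, in this order (a step that is already met when the one before it is completed fails the run):
1. the blank is seated in both cups, held by the tailstock, while the tool rest is still out (x of blank_center in the frame of lathe between -0.003 and 0.003 m and y of blank_center in the frame of lathe between -0.005 and 0.005 m and z of blank_center in the frame of lathe between 0.122 and 0.128 m and angle between the x axis of blank_center and the y axis of lathe, either way round below 0.03 rad and value of joint tailstock above 0.078 m and value of joint toolrest above 0.2 rad), for 0.2 s.
2. the tool rest is swung parallel to the blank (x of blank_center in the frame of lathe between -0.003 and 0.003 m and y of blank_center in the frame of lathe between -0.005 and 0.005 m and z of blank_center in the frame of lathe between 0.122 and 0.128 m and angle between the x axis of blank_center and the y axis of lathe, either way round below 0.03 rad and value of joint tailstock above 0.078 m and value of joint toolrest between -0.09 and 0.09 rad), for 0.2 s.
At the end, for the whole second after the job is handed in: Blank seated in both cups: centre within 3 mm of the lathe axis sideways and in height, within 5 mm of mid-cups lengthwise, aligned within 0.03 rad; tailstock at 0.078 or more; tool rest within 0.09 rad (5 degrees) of parallel, not touching the blank; all at rest, released (all of step 2 and linear speed of blank below 0.01 m/s and contact force between toolrest and blank below 0.1 N).
It fails at once if the offcut, the tin or the brush is displaced by more than 30 mm (distance of any of offcut_center, tin_center, brush from where it was at the start of the episode above 0.03 m).
It also fails if it takes over 67 s, if anything falls off the work surface, if the arm or the gripper's body presses on something with over 40 N, if the wrist force passes 120 N, or if a joint passes its speed limit or range.

## Working session

There is one attempt and no reset: what is moved stays moved. The work goes in short steps, Python scripts to look and compute and a shell command to move; the robot and the scene stay as the last step left them, time stands still between calls to the robot, and variables do not carry over. Pictures are saved under pics/ and viewed, about 8 in all and at most 12, crops included, and the job is handed in when it is done.

```bash
mkdir -p pics; ls; python3 - <<'E'
from plant import sensors,cams,finder,manip
import cv2,numpy as np
s=sensors.state();print(s['time'],s['tool_pos'],s['tool_rot'],s['gripper_width'])
for n in("scene","top"):
    p,d=cams.grab_frame(n);cv2.imwrite(f"pics/{n}0.png",p[:,:,::-1]);np.save(f"pics/{n}0.npy",d)
    c=cams.calibration(n);print(n,c['fov_y'],c['cx'],c['cy'],np.round(c['pose'],3).tolist())
for n in("scene","top"):
  for t in("blank_center","offcut_center","holder","lathe","head_cup","tail_cup","tail_back","rest_pivot","rest_end","tin_center","brush","cradle"):
    try:print(n,t,[(round(r['score'],2),np.round(r['position'],3).tolist()) for r in finder.look_for(n,t)[:3]])
    except Exception as e:print(n,t,e)
E
```

```text
pics
0.0 [ 0.20522278 -0.58969127  0.23003463] [-1.03691034e-03  9.86017233e-01  1.66640141e-01 -6.15314980e-05] 1.000357133717835
scene 50.561132649405934 316.93921984472746 223.2055248137496 [[0.34, 0.743, -0.576, 1.215], [0.94, -0.28, 0.193, -0.343], [-0.018, -0.607, -0.794, 1.122], [0.0, 0.0, 0.0, 1.0]]
top 44.25343149397922 311.0809192270231 248.21221542989957 [[-0.013, -0.991, 0.131, 0.325], [-1.0, 0.013, -0.001, -0.111], [-0.001, -0.131, -0.991, 1.45], [0.0, 0.0, 0.0, 1.0]]
scene blank_center [(0.93, [0.508, -0.374, 0.057]), (0.73, [0.248, -0.405, 0.022]), (0.56, [0.458, -0.56, 0.027])]
scene offcut_center [(0.77, [0.518, -0.292, 0.056]), (0.75, [0.505, 0.162, 0.114]), (0.47, [0.621, -0.095, 0.14])]
scene holder [(0.66, [0.508, -0.33, 0.011]), (0.3, [0.63, 0.266, 0.127])]
scene lathe [(0.85, [0.631, 0.268, 0.124])]
scene head_cup [(0.7, [0.629, 0.266, 0.122]), (0.69, [0.505, -0.334, 0.01])]
scene tail_cup [(0.8, [0.619, -0.095, 0.143])]
scene tail_back [(0.92, [0.619, -0.098, 0.147])]
scene rest_pivot [(0.61, [0.505, 0.162, 0.111])]
scene rest_end [(0.57, [0.498, 0.162, 0.117]
[... 236 characters left out ...]
top blank_center [(0.85, [0.233, -0.403, 0.027]), (0.78, [0.725, -0.39, 0.025]), (0.74, [0.588, -0.094, 0.158])]
top offcut_center [(0.89, [0.499, -0.29, 0.061]), (0.62, [0.59, 0.275, 0.148])]
top holder [(0.82, [0.494, -0.328, 0.013])]
top lathe [(0.63, [0.594, 0.27, 0.148]), (0.59, [0.491, -0.372, 0.058])]
top head_cup [(0.89, [0.593, 0.27, 0.144])]
top tail_cup [(0.74, [0.596, -0.092, 0.153])]
top tail_back [(0.59, [0.596, -0.094, 0.158])]
top rest_pivot [(0.95, [0.505, 0.178, 0.132])]
top rest_end [(0.69, [0.502, 0.175, 0.122])]
top tin_center [(0.79, [0.418, -0.116, 0.05])]
top brush [(0.71, [0.441, 0.336, 0.014])]
top cradle [(0.79, [0.588, 0.273, 0.15]), (0.26, [0.505, 0.175, 0.125])]
```

View pics/scene0.png

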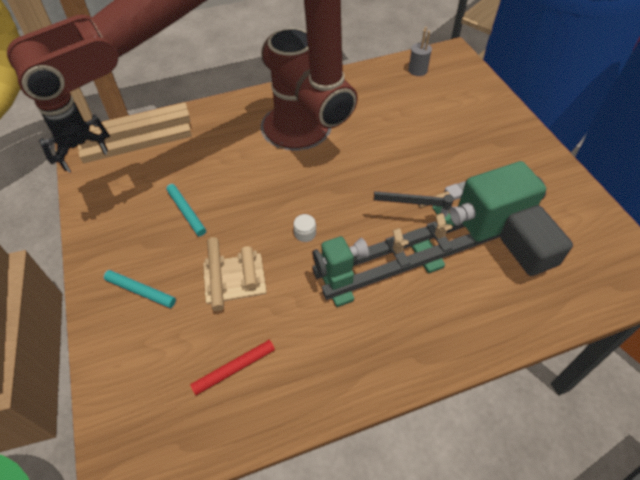

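View pics/top0.png

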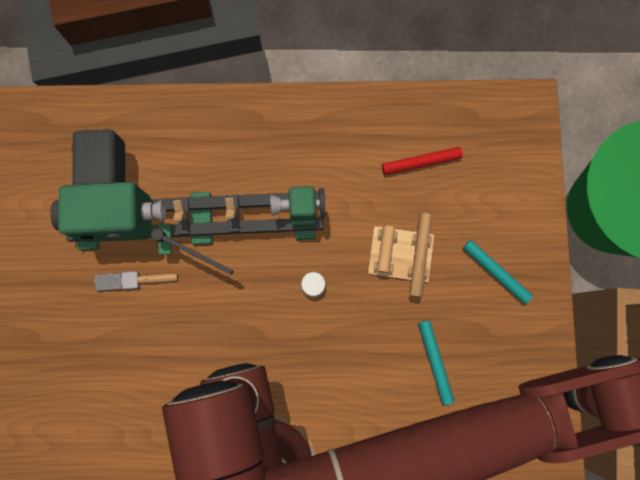

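The top view shows the long blank at (420,256), with the offcut left of it at (386,250). The lathe axis runs (150,210)-(320,203), with the tailstock at (303,203). The rest's bar goes (165,235)-(232,272), and the tin is at (313,285). I'll measure these from the depth clouds.

```bash
cat > h.py <<'E'
import numpy as np,cv2
from plant import cams,sensors
def cloud(n,d):
    c=cams.calibration(n);f=240/np.tan(np.radians(c['fov_y']/2));v,u=np.mgrid[:480,:640]
    P=np.stack([(u-c['cx'])/f*d,(v-c['cy'])/f*d,d,np.ones_like(d)],-1)@np.array(c['pose']).T
    P=P[...,:3];P[d<=0]=np.nan;return P
def box(P,x,y,z):
    with np.errstate(invalid='ignore'):
        m=np.all([(P[...,i]>a)&(P[...,i]<b) for i,(a,b) in enumerate((x,y,z))],0)
    return m
def line(Q):
    m=np.median(Q,0);_,_,V=np.linalg.svd(Q-Q.mean(0),full_matrices=False);e=V[0];t=(Q-Q.mean(0))@e
    return Q.mean(0)+e*(t.min()+t.max())/2,e,t.max()-t.min()
E
python3 - <<'E'
from h import *
r=lambda a:np.round(a,4).tolist()
for n in("top","scene"):
    P=cloud(n,np.load(f"pics/{n}0.npy"));I=cv2.imread(f"pics/{n}0.png")
    t=P[box(P,(.25,.8),(-.6,.4),(-.02,.02))];print(n,"bench z",np.median(t[:,2]),t[:,2].std())
    for nm,x,y,z in(("blank",(.36,.64),(-.42,-.335),(.04,.075)),("offcut",(.4,.6),(-.325,-.25),(.04,.075)),
      ("headtop",(.5,.7),(.1,.4),(.18,.2)),("tin",(.37,.5),(-.18,-.06),(.04,.06)),("rest",(.3,.53),(-.02,.2),(.11,.135)),
      ("tail>.14",(.53,.65),(-.2,.0),(.14,.22)),("head cup",(.5,.65),(.09,.165),(.135,.17)),("tail cup",(.5,.65),(-.07,.03),(.13,.17))):
        Q=P[box(P,x,y,z)]
        if len(Q)<5:print(nm,len(Q));continue
        c,e,L=line(Q);print(nm,len(Q),"c",r(c),"e",r(e),round(L,3),"min",r(Q.min(0)),"max",r(Q.max(0)),"zp95",r(np.percentile(Q[:,2],95)))
        if nm in("headtop",):print(cv2.minAreaRect(Q[:,:2].astype(np.float32)*1000))
E
```

```text
top bench z 0.0004731703133309395 0.004097192400367276
blank 1137 c [0.4918, -0.3724, 0.0556] e [-0.9877, 0.1562, 0.0005] 0.2 min [0.392, -0.4037, 0.04] max [0.5919, -0.3426, 0.068] zp95 0.0634
offcut 661 c [0.5058, -0.2904, 0.055] e [-0.9889, 0.1484, -0.0038] 0.11 min [0.4501, -0.3196, 0.0401] max [0.5614, -0.2612, 0.0681] zp95 0.0637
headtop 3004 c [0.5848, 0.3352, 0.1938] e [0.0855, -0.9962, -0.0164] 0.138 min [0.5308, 0.2663, 0.18] max [0.6447, 0.4, 0.2] zp95 0.1985
((587.7025146484375, 334.48504638671875), (111.15464782714844, 133.91757202148438), 1.645479440689087)
tin 444 c [0.4242, -0.1158, 0.0498] e [0.3861, 0.9224, 0.0058] 0.057 min [0.3963, -0.1439, 0.0402] max [0.4536, -0.0887, 0.0586] zp95 0.0551
rest 303 c [0.483, 0.1342, 0.1245] e [-0.4646, -0.8855, -0.0095] 0.149 min [0.4452, 0.0667, 0.111] max [0.5214, 0.1993, 0.1326] zp95 0.1291
tail>.14 1066 c [0.6001, -0.083, 0.1559] e [-0.0036, 0.9979, -0.0652] 0.122 min [0.5662, -0.1443, 0.14] max [0.6383, -0.0225, 0.1697] zp95 0.1637
head cup 0
tail cup 320 c [0.6003, -0.0477, 0.1441] e [-0.2217, 0.9407, -0.2568] 0.06 min [0.56
[... 524 characters left out ...]
, 0.1998] zp95 0.1978
((590.3579711914062, 334.13262939453125), (111.13217163085938, 132.26318359375), 0.9195722937583923)
tin 316 c [0.4256, -0.1146, 0.0492] e [0.9593, -0.2745, -0.0661] 0.062 min [0.3968, -0.1435, 0.0402] max [0.4533, -0.0862, 0.0557] zp95 0.0533
rest 372 c [0.4857, 0.1348, 0.1207] e [0.4617, 0.887, 0.0056] 0.149 min [0.4442, 0.0672, 0.11] max [0.5242, 0.1999, 0.1309] zp95 0.1275
tail>.14 955 c [0.6075, -0.0823, 0.1546] e [0.0739, -0.9964, 0.0411] 0.123 min [0.5686, -0.144, 0.14] max [0.6393, -0.0209, 0.1679] zp95 0.1624
head cup 0
tail cup 275 c [0.6069, -0.0474, 0.1441] e [0.1826, -0.9426, 0.2794] 0.058 min [0.5717, -0.07, 0.1301] max [0.636, -0.0204, 0.1627] zp95 0.1589
```

```bash
python3 - <<'E'
import cv2
a=cv2.imread("pics/top0.png")[165:285,130:340];cv2.imwrite("pics/c1.png",cv2.resize(a,None,fx=3.8,fy=3.8,interpolation=cv2.INTER_CUBIC))
E
```

```text
(no output)
```

View pics/c1.png

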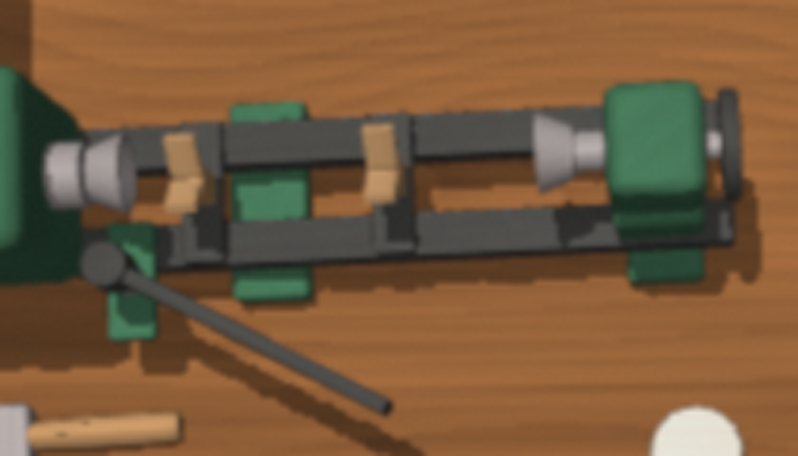

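```bash
cat > fit.py <<'E'
from h import *
from scipy.optimize import least_squares
import sys
def rev(Q,yb):  # surface of revolution: axis x=a+b*y, z=.125 (+dz), radius per slice
    k=np.digitize(Q[:,1],yb);ks=np.unique(k);ix=np.searchsorted(ks,k)
    def f(p):
        return np.hypot((Q[:,0]-p[0]-p[1]*Q[:,1])*np.cos(np.arctan(p[1])),Q[:,2]-.125-p[2])-p[3:][ix]
    s=least_squares(f,np.r_[.6,0,0,np.full(len(ks),.02)],loss='soft_l1',f_scale=.002)
    return s.x
if __name__=="__main__":
  Qs=[]
  for n in("top","scene"):
    P=cloud(n,np.load(f"pics/{n}0.npy"));I=cv2.imread(f"pics/{n}0.png");S=cv2.cvtColor(I,cv2.COLOR_BGR2HSV)[...,1]
    g=S<70
    Q=P[g&(box(P,(.56,.64),(-.06,.012),(.117,.16))|box(P,(.56,.64),(.19,.27),(.117,.16))|box(P,(.55,.65),(-.15,-.11),(.117,.17)))]
    x=rev(Q,np.arange(-.2,.3,.006));print(n,len(Q),"x at y=.1:",x[0]+.1*x[1],"slope",x[1],"dz",x[2])
    for nm,a in(("tailcup",(-.06,.02)),("headcup",(.19,.28)),("wheel",(-.16,-.11))):
        q=Q[(Q[:,1]>a[0])&(Q[:,1]<a[1])];print(nm,len(q),"y",np.round(np.percentile(q[:,1],[0,1,5,50,95,99,100]),4))
    H=P[(S>70)&box(P,(.5,.7),(.2,.5),(.18,.205))];print("head",cv2.minAreaRect(H[:,:2].astype(np.float32)*1000))
    W=P[(S>60)&box(P,(.575,.625),(.0,.2),(.09,.13))]
    h,e=np.histogram(W[:,1],np.arange(0,.2,.005));print("saddles",dict(zip(np.round(e,3).tolist(),h.tolist())))
    R=P[(S<90)&box(P,(.43,.56),(.05,.25),(.1,.14))];B=R[(R[:,1]<.185)]
    c,e,L=line(B);print("rest",c,e,np.arctan2(-e[0]*np.sign(-e[1]),abs(e[1])), "pts",cv2.minAreaRect(R[:,:2].astype(np.float32)*1000))
E
python3 fit.py
```

```text
top 771 x at y=.1: 0.5960761281667643 slope -0.03391342980243332 dz 0.002570972724054049
tailcup 237 y [-0.0585 -0.0584 -0.0562 -0.0361 -0.0231 -0.0227 -0.0222]
headcup 364 y [0.2231 0.2238 0.2261 0.2494 0.2688 0.2697 0.2699]
wheel 170 y [-0.1419 -0.1418 -0.1417 -0.135  -0.1218 -0.1216 -0.1199]
head ((587.19482421875, 352.1591796875), (111.15464782714844, 169.28041076660156), 1.645479440689087)
saddles {0.0: 0, 0.005: 0, 0.01: 0, 0.015: 0, 0.02: 0, 0.025: 0, 0.03: 0, 0.035: 0, 0.04: 0, 0.045: 0, 0.05: 0, 0.055: 0, 0.06: 5, 0.065: 44, 0.07: 44, 0.075: 46, 0.08: 26, 0.085: 0, 0.09: 0, 0.095: 0, 0.1: 0, 0.105: 0, 0.11: 0, 0.115: 0, 0.12: 0, 0.125: 0, 0.13: 0, 0.135: 0, 0.14: 0, 0.145: 0, 0.15: 0, 0.155: 0, 0.16: 0, 0.165: 0, 0.17: 0, 0.175: 0, 0.18: 6, 0.185: 47, 0.19: 38}
rest [0.47932714 0.1271445  0.12504313] [-0.46024467 -0.88778931  0.00223249] 0.47827206457594273 pts ((499.9173583984375, 156.72186279296875), (202.06585693359375, 26.245513916015625), 65.34918212890625)
scene 778 x at y=.1: 0.5963292895472634 slope -0.029893234718626278 dz 0.001968432996318016
tailcup 239 y [-0.0576
[... 176 characters left out ...]
-0.1115]
head ((589.7066650390625, 351.82501220703125), (111.0915756225586, 167.74884033203125), 1.2634888887405396)
saddles {0.0: 0, 0.005: 0, 0.01: 0, 0.015: 0, 0.02: 0, 0.025: 0, 0.03: 0, 0.035: 0, 0.04: 0, 0.045: 0, 0.05: 0, 0.055: 0, 0.06: 1, 0.065: 51, 0.07: 34, 0.075: 37, 0.08: 27, 0.085: 1, 0.09: 0, 0.095: 0, 0.1: 0, 0.105: 0, 0.11: 0, 0.115: 0, 0.12: 0, 0.125: 0, 0.13: 0, 0.135: 0, 0.14: 0, 0.145: 0, 0.15: 0, 0.155: 0, 0.16: 0, 0.165: 0, 0.17: 0, 0.175: 0, 0.18: 5, 0.185: 52, 0.19: 32}
rest [0.48253356 0.12811714 0.11760054] [ 0.46218948  0.88675741 -0.00649375] 0.4804736278242363 pts ((500.9134521484375, 158.8991241455078), (201.0272674560547, 29.440330505371094), 65.0422134399414)
```

```bash
cat > to.py <<'E'
# usage: to.py x y z jawyaw_deg -> shift/turn in tool axes (tool kept vertical)
import sys,numpy as np
from scipy.spatial.transform import Rotation as R
from plant import sensors
s=sensors.state();q=np.array(s['tool_rot']);A=R.from_quat(np.r_[q[1:],q[0]])
x,y,z,w=map(float,sys.argv[1:5]);c,n=np.cos(np.radians(w)),np.sin(np.radians(w))
B=R.from_matrix(np.array([[-n,c,0],[c,n,0],[0,0,-1]]).T@np.eye(3)) if 0 else R.from_matrix(np.column_stack([[-n,c,0],[c,n,0],[0,0,-1]]))
d=A.inv().apply(np.array([x,y,z])-s['tool_pos']);w=(A.inv()*B).as_rotvec(degrees=True)
print("t",round(s['time'],2),"pos",np.round(s['tool_pos'],4),"F",np.round(s['contact_force'],1),"w",round(s['gripper_width'],3),"q",np.round(s['joint_pos'],2));print("d",np.round(d,4),"rot",np.round(w,2))
E
python3 to.py 0.492 -0.372 0.12 -99.0
```

```text
t 1.3 pos [ 0.2053 -0.5903  0.2313] F [-0.4 -0.2  0.3] w 0.993 q [-1.36  0.05  1.61  0.    1.48 -0.12]
d [ 0.3425 -0.112   0.1113] rot [-0.    0.   28.18]
```

```bash
python3 -m pendant '[{"dx":0.3425,"dy":-0.112,"dz":0.111,"wz":28.2,"hand":0.4},{"dx":0.3425,"dy":-0.112,"dz":0.111,"wz":28.2,"hand":0.4},{"dx":0.3425,"dy":-0.112,"dz":0.111,"wz":28.2,"hand":0.4},{"dx":0.3425,"dy":-0.112,"dz":0.111,"wz":28.2,"hand":0.4},{"dx":0.3425,"dy":-0.112,"dz":0.111,"wz":28.2,"hand":0.4},{"dx":0.3425,"dy":-0.112,"dz":0.111,"wz":28.2,"hand":0.4},{"dx":0.3425,"dy":-0.112,"dz":0.111,"wz":28.2,"hand":0.4},{"dx":0.3425,"dy":-0.112,"dz":0.111,"wz":28.2,"hand":0.4},{"dx":0.3425,"dy":-0.112,"dz":0.111,"wz":28.2,"hand":0.4},{"dx":0.3425,"dy":-0.112,"dz":0.111,"wz":28.2,"hand":0.4},{"dx":0.3425,"dy":-0.112,"dz":0.111,"wz":28.2,"hand":0.4},{"dx":0.3425,"dy":-0.112,"dz":0.111,"wz":28.2,"hand":0.4},{"dx":0.3425,"dy":-0.112,"dz":0.111,"wz":28.2,"hand":0.4},{"dx":0.3425,"dy":-0.112,"dz":0.111,"wz":28.2,"hand":0.4}]'; python3 to.py 0.492 -0.372 0.026 -99
```

```text
t 1.3 pos [ 0.2053 -0.5903  0.2313] F [-0.4 -0.2  0.3] w 0.993 q [-1.36  0.05  1.61  0.    1.48 -0.12]
d [ 0.3425 -0.112   0.2053] rot [-0.    0.   28.18]invalid input
```

```bash
python3 -m pendant '[{"wx":0,"wy":0,"wz":28.2,"dx":0.3425,"dy":-0.112,"dz":0.111,"hand":0.4}]'; echo; python3 -m pendant --help | head -20
```

```text
time: 1.38
tool_pos: [0.2337, -0.5706, 0.2221]
tool_rot: [0.004, 0.995, 0.102, -0.001]
contact_force: [1.5, 0.3, 1.0]
gripper_width: 0.882
invalid input: not JSON, or not a number
```

```bash
python3 to.py 0.492 -0.372 0.12 -99.0
```

```text
t 1.38 pos [ 0.2337 -0.5706  0.2221] F [1.5 0.3 1. ] w 0.882 q [-1.3   0.03  1.65 -0.    1.45  0.07]
d [ 0.2933 -0.143   0.1004] rot [ 0.42  0.06 20.66]
```

```bash
python3 -m pendant '[{"wx":0,"wy":0,"wz":20.7,"dx":0.29,"dy":-0.14,"dz":0.1,"hand":0.4},{"wx":0,"wy":0,"wz":20.7,"dx":0.29,"dy":-0.14,"dz":0.1,"hand":0.4},{"wx":0,"wy":0,"wz":20.7,"dx":0.29,"dy":-0.14,"dz":0.1,"hand":0.4},{"wx":0,"wy":0,"wz":20.7,"dx":0.29,"dy":-0.14,"dz":0.1,"hand":0.4},{"wx":0,"wy":0,"wz":20.7,"dx":0.29,"dy":-0.14,"dz":0.1,"hand":0.4},{"wx":0,"wy":0,"wz":20.7,"dx":0.29,"dy":-0.14,"dz":0.1,"hand":0.4},{"wx":0,"wy":0,"wz":20.7,"dx":0.29,"dy":-0.14,"dz":0.1,"hand":0.4},{"wx":0,"wy":0,"wz":20.7,"dx":0.29,"dy":-0.14,"dz":0.1,"hand":0.4},{"wx":0,"wy":0,"wz":20.7,"dx":0.29,"dy":-0.14,"dz":0.1,"hand":0.4},{"wx":0,"wy":0,"wz":20.7,"dx":0.29,"dy":-0.14,"dz":0.1,"hand":0.4},{"wx":0,"wy":0,"wz":20.7,"dx":0.29,"dy":-0.14,"dz":0.1,"hand":0.4},{"wx":0,"wy":0,"wz":20.7,"dx":0.29,"dy":-0.14,"dz":0.1,"hand":0.4}]'; python3 to.py 0.492 -0.372 0.028 -99
```

```text
time: 2.38
tool_pos: [0.4907, -0.37, 0.1199]
tool_rot: [0.001, 0.997, -0.076, 0.0]
contact_force: [-0.7, -0.0, 0.6]
gripper_width: 0.703
t 2.38 pos [ 0.4907 -0.37    0.1199] F [-0.7 -0.   0.6] w 0.703 q [-0.77  0.12  1.73 -0.    1.29  0.96]
d [0.0015 0.0017 0.0919] rot [ 0.06 -0.04  0.31]
```

```bash
python3 -m pendant '[{"wx":0,"wy":0,"wz":0.3,"dx":0.0015,"dy":0.0017,"dz":0.04,"hand":0.4},{"wx":0,"wy":0,"wz":0.3,"dx":0.0015,"dy":0.0017,"dz":0.07,"hand":0.4},{"wx":0,"wy":0,"wz":0.3,"dx":0.0015,"dy":0.0017,"dz":0.085,"hand":0.4},{"wx":0,"wy":0,"wz":0.3,"dx":0.0015,"dy":0.0017,"dz":0.095,"hand":0.4},{"wx":0,"wy":0,"wz":0.3,"dx":0.0015,"dy":0.0017,"dz":0.095,"hand":0.4},{"wx":0,"wy":0,"wz":0.3,"dx":0.0015,"dy":0.0017,"dz":0.095,"hand":-1},{"wx":0,"wy":0,"wz":0.3,"dx":0.0015,"dy":0.0017,"dz":0.095,"hand":-1},{"wx":0,"wy":0,"wz":0.3,"dx":0.0015,"dy":0.0017,"dz":0.095,"hand":-1},{"wx":0,"wy":0,"wz":0.3,"dx":0.0015,"dy":0.0017,"dz":0.095,"hand":-1},{"wx":0,"wy":0,"wz":0.3,"dx":0.0015,"dy":0.0017,"dz":0.095,"hand":-1},{"wx":0,"wy":0,"wz":0.3,"dx":0.0015,"dy":0.0017,"dz":0.095,"hand":-1},{"wx":0,"wy":0,"wz":0.3,"dx":0.0015,"dy":0.0017,"dz":0.095,"hand":-1},{"wx":0,"wy":0,"wz":0.3,"dx":0.0015,"dy":0.0017,"dz":0.095,"hand":-1}]'; python3 to.py 0.492 -0.372 0.25 -99
```

```text
time: 3.47
tool_pos: [0.4935, -0.3734, 0.0271]
tool_rot: [0.003, 0.997, -0.078, 0.002]
contact_force: [-2.5, -5.4, 3.3]
gripper_width: 0.331
t 3.47 pos [ 0.4935 -0.3734  0.0271] F [-2.5 -5.4  3.3] w 0.331 q [-0.77  0.24  1.77 -0.    1.13  0.96]
d [-0.0009 -0.     -0.2229] rot [ 0.3  -0.22  0.07]
```

```bash
python3 -m pendant '[{"wx":0,"wy":0,"wz":0,"dx":0,"dy":0,"dz":-0.02,"hand":-1},{"wx":0,"wy":0,"wz":0,"dx":0,"dy":0,"dz":-0.05,"hand":-1},{"wx":0,"wy":0,"wz":0,"dx":0,"dy":0,"dz":-0.085,"hand":-1},{"wx":0,"wy":0,"wz":0,"dx":0,"dy":0,"dz":-0.12,"hand":-1},{"wx":0,"wy":0,"wz":0,"dx":0,"dy":0,"dz":-0.155,"hand":-1},{"wx":0,"wy":0,"wz":0,"dx":0,"dy":0,"dz":-0.19,"hand":-1},{"wx":0,"wy":0,"wz":0,"dx":0,"dy":0,"dz":-0.21,"hand":-1},{"wx":0,"wy":0,"wz":0,"dx":0,"dy":0,"dz":-0.223,"hand":-1},{"wx":0,"wy":0,"wz":0,"dx":0,"dy":0,"dz":-0.223,"hand":-1},{"wx":0,"wy":0,"wz":0,"dx":0,"dy":0,"dz":-0.223,"hand":-1}]'; python3 to.py 0.596 0.105 0.25 1.75
```

```text
time: 4.3
tool_pos: [0.4924, -0.3704, 0.2469]
tool_rot: [-0.0, 0.997, -0.078, 0.0]
contact_force: [0.2, -0.3, -1.7]
gripper_width: 0.328
t 4.3 pos [ 0.4924 -0.3704  0.2469] F [ 0.2 -0.3 -1.7] w 0.328 q [-0.77  0.02  1.62  0.    1.5   0.96]
d [ 0.0287 -0.4857 -0.003 ] rot [ 0.0000e+00 -2.0000e-02 -1.0067e+02]
```

```bash
python3 -m pendant '[{"wx":0,"wy":0,"wz":-6,"dx":0.0015,"dy":-0.025,"dz":-0.003,"hand":-1},{"wx":0,"wy":0,"wz":-13,"dx":0.003,"dy":-0.055,"dz":-0.003,"hand":-1},{"wx":0,"wy":0,"wz":-20,"dx":0.005,"dy":-0.09,"dz":-0.003,"hand":-1},{"wx":0,"wy":0,"wz":-27,"dx":0.007,"dy":-0.125,"dz":-0.003,"hand":-1},{"wx":0,"wy":0,"wz":-34,"dx":0.009,"dy":-0.16,"dz":-0.003,"hand":-1},{"wx":0,"wy":0,"wz":-41,"dx":0.0115,"dy":-0.195,"dz":-0.003,"hand":-1},{"wx":0,"wy":0,"wz":-48,"dx":0.0135,"dy":-0.23,"dz":-0.003,"hand":-1},{"wx":0,"wy":0,"wz":-55,"dx":0.0155,"dy":-0.265,"dz":-0.003,"hand":-1},{"wx":0,"wy":0,"wz":-62,"dx":0.018,"dy":-0.3,"dz":-0.003,"hand":-1},{"wx":0,"wy":0,"wz":-69,"dx":0.02,"dy":-0.335,"dz":-0.003,"hand":-1},{"wx":0,"wy":0,"wz":-76,"dx":0.022,"dy":-0.37,"dz":-0.003,"hand":-1},{"wx":0,"wy":0,"wz":-83,"dx":0.024,"dy":-0.4,"dz":-0.003,"hand":-1},{"wx":0,"wy":0,"wz":-90,"dx":0.026,"dy":-0.43,"dz":-0.003,"hand":-1},{"wx":0,"wy":0,"wz":-96,"dx":0.0275,"dy":-0.46,"dz":-0.003,"hand":-1},{"wx":0,"wy":0,"wz":-100.7,"dx":0.0287,"dy":-0.48,"dz":-0.003,"hand":-1},{"wx":0,"wy":0,"wz":-100.7,"dx":0.0287,"dy":-0.4857,"dz":-0.003,"hand":-1},{"wx":0,"wy":0,"wz":-100.7,"dx":0.0287,"dy":-0.4857,"dz":-0.003,"hand":-1},{"wx":0,"wy":0,"wz":-100.7,"dx":0.0287,"dy":-0.4857,"dz":-0.003,"hand":-1},{"wx":0,"wy":0,"wz":-100.7,"dx":0.0287,"dy":-0.4857,"dz":-0.003,"hand":-1}]'; cat > rod.py <<'E'
from h import *
import sys,cv2
zlo,zhi=map(float,sys.argv[1:3]);tag=sys.argv[3]
for n in("top","scene"):
    p,d=cams.grab_frame(n);np.save(f"pics/{n}{tag}.npy",d);cv2.imwrite(f"pics/{n}{tag}.png",p[:,:,::-1])
    P=cloud(n,d);H=cv2.cvtColor(p,cv2.COLOR_RGB2HSV)
    Q=P[(H[...,1]>60)&(H[...,0]<28)&(H[...,0]>8)&(H[...,2]>90)&box(P,(.5,.7),(-.1,.26),(zlo,zhi))]
    if len(Q)<20:print(n,len(Q));continue
    c,e,L=line(Q);print(n,len(Q),"c",np.round(c,4),"e",np.round(e,4),"L",round(L,4),"zp95",np.round(np.percentile(Q[:,2],95),4),"ymin/max",Q[:,1].min(),Q[:,1].max())
E
python3 rod.py 0.22 0.3 1; python3 to.py 0.596 0.105 0.106 1.75
```

```text
time: 5.88
tool_pos: [0.5956, 0.1035, 0.2488]
tool_rot: [-0.001, 0.697, 0.717, -0.001]
contact_force: [1.1, -0.0, -1.3]
gripper_width: 0.33
top 867 c [0.593  0.1002 0.2785] e [-0.0374  0.9993 -0.0042] L 0.1992 zp95 0.2845 ymin/max 0.0007105053151683777 0.20036831264604982
scene 885 c [0.6005 0.1013 0.2773] e [ 0.0282 -0.9995 -0.0149] L 0.2013 zp95 0.2838 ymin/max 0.0006095917243131854 0.20195644253214412
t 5.98 pos [0.5959 0.1035 0.2497] F [ 1.1 -1.  -0.4] w 0.333 q [ 0.05 -0.    1.64 -0.    1.51  0.02]
d [0.0016 0.0003 0.1437] rot [-0.04  0.01 -0.1 ]
```

```bash
python3 -m pendant '[{"wx":0,"wy":0,"wz":0,"dx":0.004,"dy":0,"dz":0.02,"hand":-1},{"wx":0,"wy":0,"wz":0,"dx":0.004,"dy":0,"dz":0.05,"hand":-1},{"wx":0,"wy":0,"wz":0,"dx":0.004,"dy":0,"dz":0.08,"hand":-1},{"wx":0,"wy":0,"wz":0,"dx":0.004,"dy":0,"dz":0.105,"hand":-1},{"wx":0,"wy":0,"wz":0,"dx":0.004,"dy":0,"dz":0.12,"hand":-1},{"wx":0,"wy":0,"wz":0,"dx":0.004,"dy":0,"dz":0.13,"hand":-1},{"wx":0,"wy":0,"wz":0,"dx":0.004,"dy":0,"dz":0.135,"hand":-1},{"wx":0,"wy":0,"wz":0,"dx":0.004,"dy":0,"dz":0.139,"hand":-1},{"wx":0,"wy":0,"wz":0,"dx":0.004,"dy":0,"dz":0.14,"hand":-1},{"wx":0,"wy":0,"wz":0,"dx":0.004,"dy":0,"dz":0.14,"hand":-1},{"wx":0,"wy":0,"wz":0,"dx":0.004,"dy":0,"dz":0.14,"hand":-1}]'; python3 to.py 0.596 0.105 0.106 1.75
```

```text
time: 6.9
tool_pos: [0.5969, 0.1087, 0.1116]
tool_rot: [0.001, 0.696, 0.718, 0.001]
contact_force: [0.2, -0.7, 0.2]
gripper_width: 0.332
t 6.9 pos [0.5969 0.1087 0.1116] F [ 0.2 -0.7  0.2] w 0.332 q [0.06 0.11 1.76 0.   1.27 0.03]
d [-0.0036 -0.0011  0.0056] rot [ 0.14 -0.    0.01]
```

```bash
python3 -m pendant '[{"wx":0,"wy":0,"wz":0,"dx":0,"dy":0,"dz":0.002,"hand":-1},{"wx":0,"wy":0,"wz":0,"dx":0,"dy":0,"dz":0.004,"hand":-1},{"wx":0,"wy":0,"wz":0,"dx":0,"dy":0,"dz":0.004,"hand":-1},{"wx":0,"wy":0,"wz":0,"dx":0,"dy":0,"dz":0.004,"hand":-1}]';  python3 rod.py 0.115 0.16 2
```

```text
time: 7.23
tool_pos: [0.5959, 0.1087, 0.106]
tool_rot: [-0.0, 0.696, 0.718, -0.0]
contact_force: [-0.2, -0.8, -1.7]
gripper_width: 0.328
top 760 c [0.5938 0.0781 0.1339] e [-0.0412  0.9991 -0.0083] L 0.2481 zp95 0.1417 ymin/max -0.046331056431253695 0.20136890672620006
scene 828 c [0.6003 0.083  0.1338] e [ 0.0566 -0.9983  0.0146] L 0.3366 zp95 0.1416 ymin/max -0.0871194642895935 0.24831071298263546
```

```bash
python3 - <<'E'
import cv2,numpy as np
a=cv2.imread("pics/top2.png")[150:290,50:350];b=cv2.imread("pics/scene2.png")[170:310,290:590]
cv2.imwrite("pics/c2.png",cv2.resize(np.vstack([a,b]),None,fx=2.1,fy=2.1,interpolation=cv2.INTER_CUBIC))
E
```

```text
(no output)
```

View pics/c2.png

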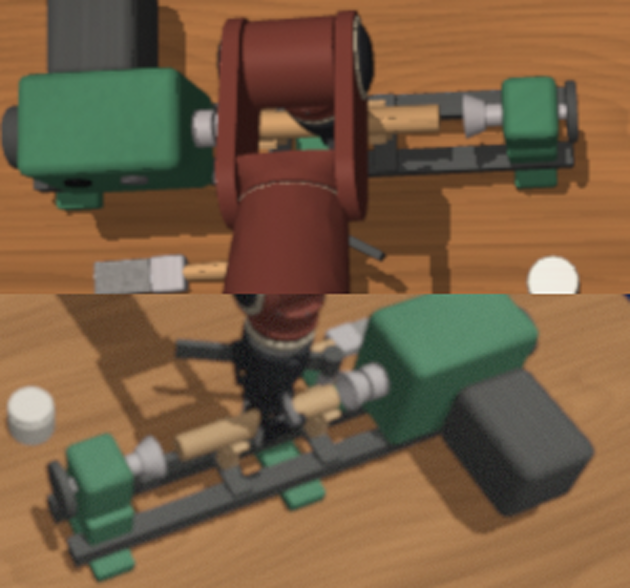

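Both views show the blank above the saddles and between the cups, with the tailstock cup clear to its right (top part, about (470,118)). Next I lower it the last millimetres, release and retreat upward.

```bash
python3 -m pendant '[{"wx":0,"wy":0,"wz":0,"dx":0,"dy":0,"dz":0.001,"hand":-1},{"wx":0,"wy":0,"wz":0,"dx":0,"dy":0,"dz":0.002,"hand":-1},{"wx":0,"wy":0,"wz":0,"dx":0,"dy":0,"dz":0.002,"hand":-1}]'; python3 -m pendant '[{"wx":0,"wy":0,"wz":0,"dx":0,"dy":0,"dz":0,"hand":0},{"wx":0,"wy":0,"wz":0,"dx":0,"dy":0,"dz":0,"hand":0.2},{"wx":0,"wy":0,"wz":0,"dx":0,"dy":0,"dz":0,"hand":0.4},{"wx":0,"wy":0,"wz":0,"dx":0,"dy":0,"dz":0,"hand":0.4},{"wx":0,"wy":0,"wz":0,"dx":0,"dy":0,"dz":0,"hand":0.4},{"wx":0,"wy":0,"wz":0,"dx":0,"dy":0,"dz":0,"hand":0.4},{"wx":0,"wy":0,"wz":0,"dx":0,"dy":0,"dz":-0.02,"hand":0.4},{"wx":0,"wy":0,"wz":0,"dx":0,"dy":0,"dz":-0.05,"hand":0.4},{"wx":0,"wy":0,"wz":0,"dx":0,"dy":0,"dz":-0.09,"hand":0.4},{"wx":0,"wy":0,"wz":0,"dx":0,"dy":0,"dz":-0.12,"hand":0.4},{"wx":0,"wy":0,"wz":0,"dx":0,"dy":0,"dz":-0.14,"hand":0.4},{"wx":0,"wy":0,"wz":0,"dx":0,"dy":0,"dz":-0.14,"hand":0.4}]'; python3 to.py 0.603 -0.20 0.24 1.75
```

```text
time: 7.58
tool_pos: [0.5962, 0.1087, 0.1053]
tool_rot: [0.0, 0.696, 0.718, 0.0]
contact_force: [-3.2, -0.7, 4.2]
gripper_width: 0.329
time: 8.58
tool_pos: [0.5989, 0.1089, 0.2512]
tool_rot: [0.004, 0.696, 0.718, 0.004]
contact_force: [1.0, 0.7, 1.2]
gripper_width: 0.703
t 8.58 pos [0.5989 0.1089 0.2512] F [1.  0.7 1.2] w 0.703 q [ 0.06 -0.    1.64  0.    1.5   0.03]
d [-0.3088 -0.0056  0.0111] rot [ 0.64 -0.02  0.02]
```

```bash
python3 -m pendant '[{"wx":0,"wy":0,"wz":0,"dx":-0.03,"dy":0,"dz":0,"hand":-1},{"wx":0,"wy":0,"wz":0,"dx":-0.07,"dy":0,"dz":0,"hand":-1},{"wx":0,"wy":0,"wz":0,"dx":-0.11,"dy":0,"dz":0,"hand":-1},{"wx":0,"wy":0,"wz":0,"dx":-0.15,"dy":0,"dz":0,"hand":-1},{"wx":0,"wy":0,"wz":0,"dx":-0.19,"dy":0,"dz":0,"hand":-1},{"wx":0,"wy":0,"wz":0,"dx":-0.23,"dy":0,"dz":0,"hand":-1},{"wx":0,"wy":0,"wz":0,"dx":-0.265,"dy":0,"dz":0,"hand":-1},{"wx":0,"wy":0,"wz":0,"dx":-0.285,"dy":0,"dz":0.02,"hand":-1},{"wx":0,"wy":0,"wz":0,"dx":-0.294,"dy":0,"dz":0.06,"hand":-1},{"wx":0,"wy":0,"wz":0,"dx":-0.294,"dy":0,"dz":0.1,"hand":-1},{"wx":0,"wy":0,"wz":0,"dx":-0.294,"dy":0,"dz":0.13,"hand":-1},{"wx":0,"wy":0,"wz":0,"dx":-0.294,"dy":0,"dz":0.138,"hand":-1},{"wx":0,"wy":0,"wz":0,"dx":-0.294,"dy":0,"dz":0.138,"hand":-1},{"wx":0,"wy":0,"wz":0,"dx":-0.294,"dy":0,"dz":0.138,"hand":-1}]'; python3 rod.py 0.115 0.16 3; python3 to.py 0.6025 -0.085 0.11 1.75
```

```text
time: 9.75
tool_pos: [0.6053, -0.1851, 0.1065]
tool_rot: [0.0, 0.696, 0.718, 0.0]
contact_force: [0.4, -0.4, 1.1]
gripper_width: -0.0
top 1266 c [0.5948 0.0619 0.1338] e [-0.0394  0.9992 -0.0111] L 0.326 zp95 0.1407 ymin/max -0.09971739033031686 0.2239604114129175
scene 1058 c [0.6012 0.0802 0.1324] e [ 0.0651 -0.9978  0.0097] L 0.347 zp95 0.1396 ymin/max -0.09542430061722845 0.25018302846982415
t 9.85 pos [ 0.6069 -0.1857  0.1093] F [ 0.4 -0.7  0.2] w 0.001 q [-0.41  0.17  1.69  0.    1.27 -0.45]
d [ 0.1008 -0.0013 -0.0009] rot [0.26 0.12 0.04]
```

```bash
python3 -m pendant '[{"wx":0,"wy":0,"wz":0,"dx":0.01,"dy":0,"dz":0,"hand":-1},{"wx":0,"wy":0,"wz":0,"dx":0.02,"dy":0,"dz":0,"hand":-1},{"wx":0,"wy":0,"wz":0,"dx":0.025,"dy":0,"dz":0,"hand":-1},{"wx":0,"wy":0,"wz":0,"dx":0.03,"dy":0,"dz":0,"hand":-1},{"wx":0,"wy":0,"wz":0,"dx":0.035,"dy":0,"dz":0,"hand":-1},{"wx":0,"wy":0,"wz":0,"dx":0.04,"dy":0,"dz":0,"hand":-1},{"wx":0,"wy":0,"wz":0,"dx":0.045,"dy":0,"dz":0,"hand":-1},{"wx":0,"wy":0,"wz":0,"dx":0.05,"dy":0,"dz":0,"hand":-1},{"wx":0,"wy":0,"wz":0,"dx":0.055,"dy":0,"dz":0,"hand":-1},{"wx":0,"wy":0,"wz":0,"dx":0.06,"dy":0,"dz":0,"hand":-1},{"wx":0,"wy":0,"wz":0,"dx":0.065,"dy":0,"dz":0,"hand":-1},{"wx":0,"wy":0,"wz":0,"dx":0.07,"dy":0,"dz":0,"hand":-1},{"wx":0,"wy":0,"wz":0,"dx":0.075,"dy":0,"dz":0,"hand":-1},{"wx":0,"wy":0,"wz":0,"dx":0.08,"dy":0,"dz":0,"hand":-1},{"wx":0,"wy":0,"wz":0,"dx":0.085,"dy":0,"dz":0,"hand":-1},{"wx":0,"wy":0,"wz":0,"dx":0.085,"dy":0,"dz":0,"hand":-1}]'; python3 to.py 0.6025 -0.085 0.11 1.75
```

```text
time: 11.18
tool_pos: [0.6029, -0.1005, 0.1072]
tool_rot: [0.001, 0.696, 0.718, -0.0]
contact_force: [0.7, -3.6, 2.2]
gripper_width: 0.001
t 11.18 pos [ 0.6029 -0.1005  0.1072] F [ 0.7 -3.6  2.2] w 0.001 q [-0.29  0.12  1.75 -0.    1.26 -0.32]
d [ 0.0155  0.0001 -0.0028] rot [0.08 0.12 0.05]
```

```bash
python3 -m pendant '[{"wx":0,"wy":0,"wz":0,"dx":0.003,"dy":0,"dz":-0.002,"hand":-1},{"wx":0,"wy":0,"wz":0,"dx":0.006,"dy":0,"dz":-0.002,"hand":-1},{"wx":0,"wy":0,"wz":0,"dx":0.008,"dy":0,"dz":-0.002,"hand":-1},{"wx":0,"wy":0,"wz":0,"dx":0.01,"dy":0,"dz":-0.002,"hand":-1},{"wx":0,"wy":0,"wz":0,"dx":0.01,"dy":0,"dz":-0.002,"hand":-1}]'; python3 -m pendant '[{"wx":0,"wy":0,"wz":0,"dx":0.001,"dy":0,"dz":0,"hand":-1},{"wx":0,"wy":0,"wz":0,"dx":0.002,"dy":0,"dz":0,"hand":-1},{"wx":0,"wy":0,"wz":0,"dx":0.003,"dy":0,"dz":0,"hand":-1},{"wx":0,"wy":0,"wz":0,"dx":0.003,"dy":0,"dz":0,"hand":-1}]'; python3 rod.py 0.115 0.16 4;python3 - <<'E'
import cv2,numpy as np
a=cv2.imread("pics/top4.png")[150:290,50:350];b=cv2.imread("pics/scene4.png")[170:310,290:590]
cv2.imwrite("pics/c4.png",cv2.resize(np.vstack([a,b]),None,fx=2.1,fy=2.1,interpolation=cv2.INTER_CUBIC))
E
```

```text
time: 11.6
tool_pos: [0.602, -0.0909, 0.1083]
tool_rot: [0.001, 0.696, 0.718, -0.001]
contact_force: [-1.3, -5.0, 0.9]
gripper_width: -0.002
time: 11.93
tool_pos: [0.6019, -0.0881, 0.1083]
tool_rot: [0.001, 0.696, 0.718, -0.001]
contact_force: [-1.3, -4.9, 0.7]
gripper_width: -0.003
top 1133 c [0.5939 0.085  0.1332] e [-0.0355  0.9993  0.0082] L 0.2856 zp95 0.1416 ymin/max -0.057786025682242406 0.22810790042061058
scene 917 c [0.5983 0.1424 0.1326] e [ 0.0956 -0.9954  0.0011] L 0.2252 zp95 0.1401 ymin/max 0.02756232677932874 0.25019825409636304
```

View pics/c4.png

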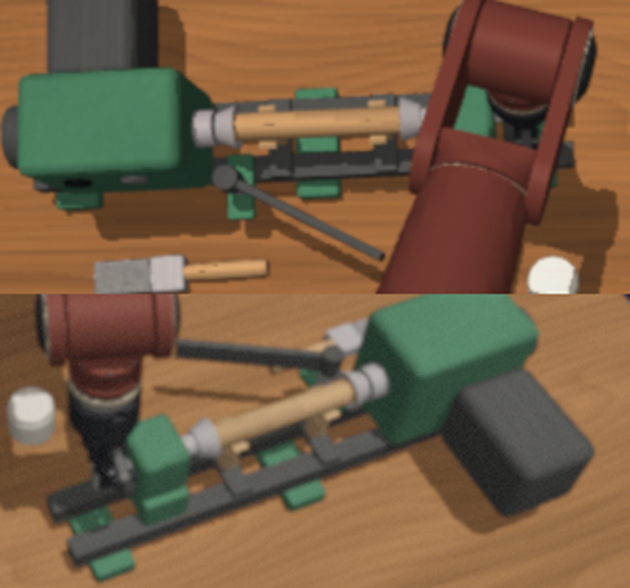

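The blank now has both ends inside the cups, visible at (235,125) and (405,120) in the top part. The force is still only sliding friction, so I keep pushing until it rises.

```bash
python3 -m pendant '[{"wx":0,"wy":0,"wz":0,"dx":0.001,"dy":0,"dz":0,"hand":-1},{"wx":0,"wy":0,"wz":0,"dx":0.002,"dy":0,"dz":0,"hand":-1},{"wx":0,"wy":0,"wz":0,"dx":0.003,"dy":0,"dz":0,"hand":-1},{"wx":0,"wy":0,"wz":0,"dx":0.003,"dy":0,"dz":0,"hand":-1}]'; python3 -m pendant '[{"wx":0,"wy":0,"wz":0,"dx":0.001,"dy":0,"dz":0,"hand":-1},{"wx":0,"wy":0,"wz":0,"dx":0.002,"dy":0,"dz":0,"hand":-1},{"wx":0,"wy":0,"wz":0,"dx":0.002,"dy":0,"dz":0,"hand":-1}]'
```

```text
time: 12.37
tool_pos: [0.6018, -0.0851, 0.1083]
tool_rot: [0.001, 0.696, 0.718, -0.001]
contact_force: [-0.7, -5.1, 0.3]
gripper_width: -0.003
time: 12.62
tool_pos: [0.6017, -0.0831, 0.1083]
tool_rot: [0.001, 0.696, 0.718, -0.001]
contact_force: [-1.5, -5.5, 0.6]
gripper_width: 0.001
```

```bash
for i in 1 2; do python3 -m pendant '[{"wx":0,"wy":0,"wz":0,"dx":0.001,"dy":0,"dz":0,"hand":-1},{"wx":0,"wy":0,"wz":0,"dx":0.0015,"dy":0,"dz":0,"hand":-1},{"wx":0,"wy":0,"wz":0,"dx":0.0015,"dy":0,"dz":0,"hand":-1}]'; done
```

```text
time: 12.87
tool_pos: [0.6017, -0.0821, 0.1083]
tool_rot: [0.001, 0.696, 0.718, -0.001]
contact_force: [-1.2, -7.5, 1.3]
gripper_width: -0.0
time: 13.12
tool_pos: [0.6018, -0.0817, 0.1084]
tool_rot: [0.002, 0.696, 0.718, -0.002]
contact_force: [-2.3, -11.1, 0.3]
gripper_width: 0.002
```

```bash
python3 -m pendant '[{"wx":0,"wy":0,"wz":0,"dx":0.001,"dy":0,"dz":0,"hand":-1},{"wx":0,"wy":0,"wz":0,"dx":0.002,"dy":0,"dz":0,"hand":-1},{"wx":0,"wy":0,"wz":0,"dx":0.002,"dy":0,"dz":0,"hand":-1}]';python3 -m pendant '[{"wx":0,"wy":0,"wz":0,"dx":0.001,"dy":0,"dz":0,"hand":-1},{"wx":0,"wy":0,"wz":0,"dx":0.002,"dy":0,"dz":0,"hand":-1},{"wx":0,"wy":0,"wz":0,"dx":0.002,"dy":0,"dz":0,"hand":-1}]'
```

```text
time: 13.37
tool_pos: [0.6017, -0.0813, 0.1084]
tool_rot: [0.003, 0.696, 0.718, -0.003]
contact_force: [-0.5, -15.7, -0.4]
gripper_width: -0.001
time: 13.62
tool_pos: [0.6017, -0.081, 0.1085]
tool_rot: [0.004, 0.696, 0.718, -0.004]
contact_force: [-0.6, -21.4, -1.1]
gripper_width: -0.002
```

```bash
python3 -m pendant '[{"wx":0,"wy":0,"wz":0,"dx":0.001,"dy":0,"dz":0,"hand":-1},{"wx":0,"wy":0,"wz":0,"dx":0.002,"dy":0,"dz":0,"hand":-1},{"wx":0,"wy":0,"wz":0,"dx":0.002,"dy":0,"dz":0,"hand":-1}]';python3 -m pendant '[{"wx":0,"wy":0,"wz":0,"dx":-0.01,"dy":0,"dz":0,"hand":-1},{"wx":0,"wy":0,"wz":0,"dx":-0.03,"dy":0,"dz":0,"hand":-1},{"wx":0,"wy":0,"wz":0,"dx":-0.06,"dy":0,"dz":0,"hand":-1},{"wx":0,"wy":0,"wz":0,"dx":-0.08,"dy":0,"dz":-0.01,"hand":-1},{"wx":0,"wy":0,"wz":0,"dx":-0.08,"dy":0,"dz":-0.05,"hand":-1},{"wx":0,"wy":0,"wz":0,"dx":-0.08,"dy":0,"dz":-0.09,"hand":-1},{"wx":0,"wy":0,"wz":0,"dx":-0.08,"dy":0,"dz":-0.12,"hand":-1},{"wx":0,"wy":0,"wz":0,"dx":-0.08,"dy":0,"dz":-0.13,"hand":-1},{"wx":0,"wy":0,"wz":0,"dx":-0.08,"dy":0,"dz":-0.13,"hand":-1}]'
cat > chk.py <<'E'
from h import *
from fit import rev
import sys
tag=sys.argv[1]
for n in("top","scene"):
    p,d=cams.grab_frame(n);np.save(f"pics/{n}{tag}.npy",d);cv2.imwrite(f"pics/{n}{tag}.png",p[:,:,::-1])
    P=cloud(n,d);H=cv2.cvtColor(p,cv2.COLOR_RGB2HSV);S=H[...,1]
    a=.595-.031*(P[...,1]-.137)
    with np.errstate(invalid='ignore'): near=abs(P[...,0]-a)<.016
    Q=P[(S>60)&near&box(P,(.5,.7),(.065,.21),(.12,.16))];x=rev(Q,np.r_[0,1]);L=line(Q)
    print(n,"rod",len(Q),"x@.137",round(x[0]+.137*x[1],4),"slope",round(x[1],4),"dz",round(x[2],4),"r",x[3:],"line e",np.round(L[1],4),"ztop",np.percentile(Q[:,2],90),"y",Q[:,1].min(),Q[:,1].max())
    W=P[(S<70)&box(P,(.55,.65),(-.16,.08),(.13,.17))];print(" steel y pct",np.round(np.percentile(W[:,1],[0,1,99,100]),4))
    R=P[(S<90)&box(P,(.40,.565),(.05,.25),(.1,.135))];B=R[R[:,1]<.2]
    if len(B)>20:
        c,e,l=line(B);e=e*np.sign(-e[1]);print(" rest n",len(B),"c",np.round(c,4),"angle",round(np.arctan2(-e[0],-e[1])+.031,3),"xmax",R[:,0].max())
E
python3 chk.py 5; python3 to.py 0.40 0.085 0.24 1.75
```

```text
time: 13.87
tool_pos: [0.6017, -0.0807, 0.1085]
tool_rot: [0.005, 0.697, 0.718, -0.005]
contact_force: [0.2, -27.7, -2.7]
gripper_width: 0.001
time: 14.62
tool_pos: [0.606, -0.1533, 0.2427]
tool_rot: [0.003, 0.696, 0.718, 0.002]
contact_force: [-0.2, -0.3, 0.9]
gripper_width: 0.004
top rod 834 x@.137 0.5947 slope -0.0342 dz 0.0012 r [0.01399063] line e [-0.0362  0.9993 -0.0017] ztop 0.1416400966999112 y 0.06504775624178627 0.20988627856160663
 steel y pct [-0.0415 -0.0393  0.0547  0.0557]
 rest n 260 c [0.4831 0.1343 0.1252] angle 0.511 xmax 0.5485200664745562
scene rod 661 x@.137 0.5945 slope -0.0317 dz 0.001 r [0.01405475] line e [ 0.0343 -0.9994 -0.0024] ztop 0.14064609598585653 y 0.06509474144260102 0.20990618267163735
 steel y pct [-0.0682 -0.0676  0.0604  0.0612]
 rest n 473 c [0.4864 0.1352 0.1175] angle 0.512 xmax 0.5513801127646222
t 14.72 pos [ 0.6037 -0.1525  0.2368] F [ 0.6  0.7 -0.3] w -0.001 q [-0.37  0.05  1.61  0.    1.49 -0.4 ]
d [ 0.2438 -0.1961 -0.0026] rot [-0.07 -0.07  0.05]
```

```bash
python3 -m pendant '[{"wx":0,"wy":0,"wz":0,"dx":0.02,"dy":-0.02,"dz":0,"hand":-1},{"wx":0,"wy":0,"wz":0,"dx":0.05,"dy":-0.04,"dz":0,"hand":-1},{"wx":0,"wy":0,"wz":0,"dx":0.08,"dy":-0.065,"dz":0,"hand":-1},{"wx":0,"wy":0,"wz":0,"dx":0.11,"dy":-0.09,"dz":0,"hand":-1},{"wx":0,"wy":0,"wz":0,"dx":0.14,"dy":-0.115,"dz":0,"hand":-1},{"wx":0,"wy":0,"wz":0,"dx":0.17,"dy":-0.14,"dz":0,"hand":-1},{"wx":0,"wy":0,"wz":0,"dx":0.2,"dy":-0.165,"dz":0,"hand":-1},{"wx":0,"wy":0,"wz":0,"dx":0.23,"dy":-0.185,"dz":0,"hand":-1},{"wx":0,"wy":0,"wz":0,"dx":0.244,"dy":-0.196,"dz":0.01,"hand":-1},{"wx":0,"wy":0,"wz":0,"dx":0.244,"dy":-0.196,"dz":0.04,"hand":-1},{"wx":0,"wy":0,"wz":0,"dx":0.244,"dy":-0.196,"dz":0.08,"hand":-1},{"wx":0,"wy":0,"wz":0,"dx":0.244,"dy":-0.196,"dz":0.11,"hand":-1},{"wx":0,"wy":0,"wz":0,"dx":0.244,"dy":-0.196,"dz":0.13,"hand":-1},{"wx":0,"wy":0,"wz":0,"dx":0.244,"dy":-0.196,"dz":0.134,"hand":-1},{"wx":0,"wy":0,"wz":0,"dx":0.244,"dy":-0.196,"dz":0.134,"hand":-1}]'; python3 to.py 0.515 0.078 0.103 1.75
```

```text
time: 15.97
tool_pos: [0.3976, 0.0847, 0.1002]
tool_rot: [-0.003, 0.696, 0.718, -0.003]
contact_force: [-0.9, -0.2, 0.1]
gripper_width: -0.001
t 15.97 pos [0.3976 0.0847 0.1002] F [-0.9 -0.2  0.1] w -0.001 q [ 0.03 -0.39  2.23  0.    1.31 -0.  ]
d [-0.0104  0.1171 -0.0038] rot [-0.47 -0.02  0.03]
```

```bash
python3 -m pendant '[{"wx":0,"wy":0,"wz":0,"dx":0,"dy":0.01,"dz":-0.003,"hand":-1},{"wx":0,"wy":0,"wz":0,"dx":0,"dy":0.02,"dz":-0.003,"hand":-1},{"wx":0,"wy":0,"wz":0,"dx":0,"dy":0.027,"dz":-0.003,"hand":-1},{"wx":0,"wy":0,"wz":0,"dx":0,"dy":0.034,"dz":-0.003,"hand":-1},{"wx":0,"wy":0,"wz":0,"dx":0,"dy":0.04,"dz":-0.003,"hand":-1},{"wx":0,"wy":0,"wz":0,"dx":-0.001,"dy":0.046,"dz":-0.003,"hand":-1},{"wx":0,"wy":0,"wz":0,"dx":-0.002,"dy":0.052,"dz":-0.003,"hand":-1},{"wx":0,"wy":0,"wz":0,"dx":-0.003,"dy":0.058,"dz":-0.003,"hand":-1},{"wx":0,"wy":0,"wz":0,"dx":-0.004,"dy":0.064,"dz":-0.003,"hand":-1},{"wx":0,"wy":0,"wz":0,"dx":-0.005,"dy":0.07,"dz":-0.003,"hand":-1},{"wx":0,"wy":0,"wz":0,"dx":-0.006,"dy":0.076,"dz":-0.003,"hand":-1},{"wx":0,"wy":0,"wz":0,"dx":-0.007,"dy":0.082,"dz":-0.003,"hand":-1},{"wx":0,"wy":0,"wz":0,"dx":-0.008,"dy":0.088,"dz":-0.003,"hand":-1},{"wx":0,"wy":0,"wz":0,"dx":-0.009,"dy":0.094,"dz":-0.003,"hand":-1},{"wx":0,"wy":0,"wz":0,"dx":-0.01,"dy":0.1,"dz":-0.003,"hand":-1},{"wx":0,"wy":0,"wz":0,"dx":-0.01,"dy":0.105,"dz":-0.003,"hand":-1},{"wx":0,"wy":0,"wz":0,"dx":-0.01,"dy":0.105,"dz":-0.003,"hand":-1},{"wx":0,"wy":0,"wz":0,"dx":-0.01,"dy":0.105,"dz":-0.003,"hand":-1}]'; python3 chk.py 6; python3 to.py 0.52 0.078 0.103 1.75
```

```text
time: 17.47
tool_pos: [0.507, 0.0781, 0.1076]
tool_rot: [0.0, 0.696, 0.718, 0.001]
contact_force: [-0.1, -0.1, -0.3]
gripper_width: 0.002
top rod 258 x@.137 0.5938 slope -0.0278 dz 0.0007 r [0.01508848] line e [-0.0855  0.9963  0.0026] ztop 0.1413474006801148 y 0.06572203886407524 0.20969948873460081
 steel y pct [-0.0683 -0.0681  0.0532  0.054 ]
scene rod 673 x@.137 0.5944 slope -0.0315 dz 0.0006 r [0.01432145] line e [ 3.240e-02 -9.995e-01  9.000e-04] ztop 0.1407154852615731 y 0.06523187598088359 0.20983587090519357
 steel y pct [-0.0691 -0.0682  0.0601  0.0623]
 rest n 492 c [0.5313 0.1251 0.1184] angle 0.118 xmax 0.5516913244911987
t 17.57 pos [0.5065 0.0781 0.1076] F [ 1.1 -0.3  0.2] w -0.001 q [ 0.01 -0.11  1.99  0.    1.26 -0.02]
d [-0.0006  0.0135  0.0047] rot [ 0.1  -0.03  0.03]
```

```bash
python3 -m pendant '[{"wx":0,"wy":0,"wz":0,"dx":0,"dy":0.004,"dz":0.002,"hand":-1},{"wx":0,"wy":0,"wz":0,"dx":0,"dy":0.008,"dz":0.002,"hand":-1},{"wx":0,"wy":0,"wz":0,"dx":0,"dy":0.012,"dz":0.002,"hand":-1},{"wx":0,"wy":0,"wz":0,"dx":0,"dy":0.014,"dz":0.002,"hand":-1},{"wx":0,"wy":0,"wz":0,"dx":0,"dy":0.014,"dz":0.002,"hand":-1},{"wx":0,"wy":0,"wz":0,"dx":0,"dy":0.014,"dz":0.002,"hand":-1}]'; python3 to.py 0.52 0.078 0.103 1.75; python3 -m pendant '[{"wx":0,"wy":0,"wz":0,"dx":0,"dy":-0.02,"dz":0,"hand":-1},{"wx":0,"wy":0,"wz":0,"dx":0,"dy":-0.06,"dz":0,"hand":-1},{"wx":0,"wy":0,"wz":0,"dx":0,"dy":-0.1,"dz":-0.02,"hand":-1},{"wx":0,"wy":0,"wz":0,"dx":0,"dy":-0.12,"dz":-0.06,"hand":-1},{"wx":0,"wy":0,"wz":0,"dx":-0.04,"dy":-0.12,"dz":-0.1,"hand":-1},{"wx":0,"wy":0,"wz":0,"dx":-0.08,"dy":-0.12,"dz":-0.12,"hand":-1},{"wx":0,"wy":0,"wz":0,"dx":-0.12,"dy":-0.12,"dz":-0.13,"hand":-1},{"wx":0,"wy":0,"wz":0,"dx":-0.16,"dy":-0.12,"dz":-0.13,"hand":-1},{"wx":0,"wy":0,"wz":0,"dx":-0.2,"dy":-0.12,"dz":-0.13,"hand":-1},{"wx":0,"wy":0,"wz":0,"dx":-0.24,"dy":-0.12,"dz":-0.13,"hand":-1},{"wx":0,"wy":0,"wz":0,"dx":-0.26,"dy":-0.12,"dz":-0.13,"hand":-1},{"wx":0,"wy":0,"wz":0,"dx":-0.26,"dy":-0.12,"dz":-0.13,"hand":-1},{"wx":0,"wy":0,"wz":0,"dx":-0.26,"dy":-0.12,"dz":-0.13,"hand":-1}]'; python3 chk.py 7;python3 - <<'E'
import cv2,numpy as np
a=cv2.imread("pics/top7.png")[150:290,50:350];b=cv2.imread("pics/scene7.png")[170:310,290:590]
cv2.imwrite("pics/c7.png",cv2.resize(np.vstack([a,b]),None,fx=2.1,fy=2.1,interpolation=cv2.INTER_CUBIC))
E
```

```text
time: 18.07
tool_pos: [0.5203, 0.0785, 0.1051]
tool_rot: [0.0, 0.696, 0.718, 0.0]
contact_force: [-0.3, 0.4, -0.7]
gripper_width: 0.002
t 18.07 pos [0.5203 0.0785 0.1051] F [-0.3  0.4 -0.7] w 0.002 q [ 0.01 -0.07  1.95  0.    1.26 -0.02]
d [-0.0004 -0.0004  0.0021] rot [ 0.05 -0.03  0.02]
time: 19.15
tool_pos: [0.4079, -0.1866, 0.2351]
tool_rot: [-0.0, 0.697, 0.717, 0.0]
contact_force: [0.2, 0.8, 0.0]
gripper_width: -0.001
top rod 836 x@.137 0.5946 slope -0.0384 dz 0.0011 r [0.01405712] line e [-0.0376  0.9993  0.0047] ztop 0.1414922423388396 y 0.06522576301626509 0.20946194603122342
 steel y pct [-0.0682 -0.0681  0.0542  0.0555]
 rest n 351 c [0.5373 0.1255 0.123 ] angle 0.013 xmax 0.5488456446208934
scene rod 668 x@.137 0.5946 slope -0.0351 dz 0.001 r [0.01407816] line e [ 0.0326 -0.9995  0.0023] ztop 0.1409276516591169 y 0.06553824703067684 0.20979213876406172
 steel y pct [-0.068  -0.0676  0.0604  0.0627]
 rest n 439 c [0.5411 0.125  0.1182] angle 0.014 xmax 0.5519751680299185
```

View pics/c7.png

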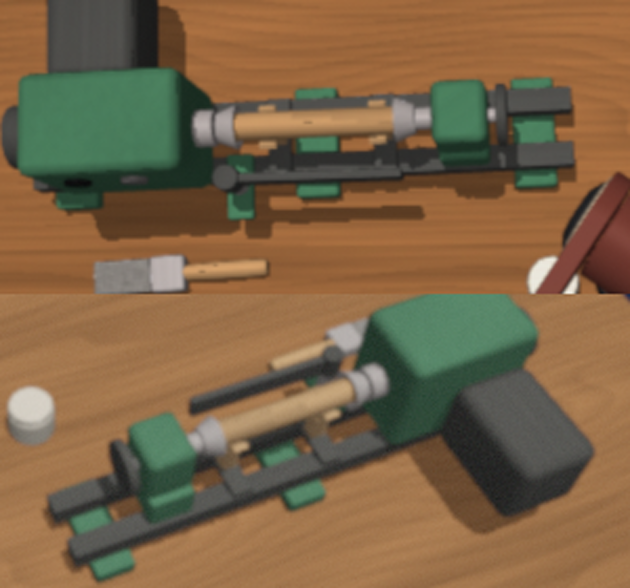

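The rest runs parallel to the blank with clear space between them (bar at (225,178)-(400,170), blank at (235,125)-(395,120)). The blank sits in both cups and the tin hasn't moved.

```bash
python3 -c "
from plant import job;print(job.job_done())"
```

```text
the job is handed in; nothing more can be done
None
```

The long blank is clamped between the two cup centres, and the tool rest stands parallel to it without touching. I handed the job in at about 19 s on the clock; no verdict is reported.

- **Placing:** I lifted the blank from the holder, laid it in the cradle between the cups and let go.
- **Clamping:** I pushed the tailstock by its handwheel until the force rose from about 5 N of sliding friction to 28 N against a firm stop, then backed off. The handwheel's position puts the tailstock at about 0.083 m (seated is about 0.082).
- **Tool rest:** I swung it from about 0.51 rad to about 0.013 rad (0.013 and 0.014 from the two cameras).

My last checks, from both cameras:
- **Sideways:** the blank is within about 0.5 mm of the lathe's axis as I had measured it.
- **Height:** it fits about 1 mm high, but the first fit of the lathe itself read 2 mm high, so I take this as depth bias.
- **Alignment:** the blank lies within about 0.01 rad of the axis.
- **Lengthwise centring:** I did not measure this directly; I infer it from the firm stop and the tailstock position.
- **Other items:** the tin and brush look untouched in the last picture. I kept clear of the offcut but did not check it again.

Two of the blank-finding fits along the way were spoiled by other wood-coloured points, so I used the pictures and the force readings there instead. My first move command was refused because it left out some keys, so nothing moved.

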